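# Hold the battery load test on with its key

### The job

Take the switch key out of the wooden block and push it fully home in the key switch of the battery load tester, wiggling it if the sticky lock pins hold it up. Then turn it a quarter turn clockwise to the stop and keep it there against the return spring, as the load is on only while the key is held: finish still gripping the turned key. Leave the other tools where they are.

Things in the scene. Friction and masses are not known exactly. Their poses are not given: they have to be found in the camera images.
- key: The switch key, upright in one hole of the block. Black plastic bow (flat grip) 12 mm thick along its x, 44 mm wide along y, from 12 to 40 mm above the origin; below it a 26 mm wide neck and a round collar, 30 mm across, 6 mm thick. Origin: centre of the collar's underside; z up. About 45 g. A steel ring eyelet in one corner. It fits the slot either way round (half turn about z).
- key_tip (a point): Centre of the steel blade's lower end, 30 mm below the key's origin, axes as the key's. Blade 20 mm wide along y, 6 mm thick along x, 23 mm high, edges rounded; 7 mm of 6 mm round shank joins it to the collar. In the switch sticky sprung pins stop it 10 and 17 mm below the plate's top: straight down they take 12 to 25 N or jam; rocking 0.15 rad about z while pressing 6 to 10 N gets past.
- slot (a point): Centre of the key slot, on top of the switch's aluminium face plate (50 x 50 mm, 5 mm thick), 97 mm above the bench. z up; slot 23 mm along y, 9 mm wide along x; does not turn with the switch. The key goes straight down, blade along y, and is home when its collar rests on the plate (key origin here); only then is the blade below the plate and free to turn.
- tester: Grey load tester console (170 x 190 x 92 mm) beside a battery, both fixed on a plywood board 210 x 330 mm; origin under the board's centre. The slot lies at x -42, y +80, z +97 mm. Battery and straps beside it reach 150 mm above the bench and come within 125 mm of the slot; they and the console take no part.
- switch (a joint): The switch's rotor under the plate, rad: 0 at rest, grows clockwise seen from above, stop at 1.57. A return spring (0.08 N m at rest, 0.16 N m at the stop) turns it back when let go. The key has 0.13 to 0.17 rad of play before it takes the rotor along.
- block: Brown wooden block fixed to the bench, 60 mm along x, 160 mm along y, 50 mm high, origin at the centre of its underside. Two holes 23.5 mm across and 38 mm deep in its top, at y -45 and +45 mm; one holds the key (collar resting on the top), the other the socket wrench.
- wrench: Steel T-handle socket wrench standing in the other hole of the block: socket 21 mm across, round shank, cross bar 66 mm long along its x, 84 mm above its origin (bottom of the socket). Leave it there.
- spreader: Hand-cranked cast aluminium terminal spreader with a red knob, base 70 x 150 mm, 82 mm high, loose on the bench. Leave it there.
- cleaner: Blue plastic battery post cleaner, a round stub 38 mm across and 98 mm high, standing on the bench. Leave it there.
- lug: Copper battery lug, 54 mm long, 18 mm wide, 14 mm high, lying on the bench. Leave it there.

How it is judged:
By the outcome, as a careful person would: the job done as asked, in the order asked, and still so for the second after the job is handed in, while the arm keeps its last pose, push and grip.
It also fails if it takes over 53 s, if anything falls off the work surface, if the arm or the gripper's body presses on something with over 40 N, if the wrist force passes 120 N, or if a joint passes its speed limit or range.

### The arm

A 6-joint arm with a two-finger parallel gripper is mounted at the origin on the work surface. World frame = base frame: x ahead of the robot, y to its left, z up, the work surface at z = 0. Lengths are in m, angles in rad, forces in N, time in s.
With the tool pointing down it reaches from about 0.25 to 0.725 m from the base axis. Payload 4 kg.
Tool frame: the origin (TCP) lies midway between the tips of the shut fingers; the grasp point (between the pads) lies 19 mm behind it; z points along the fingers, y is the line along which they close (so a half turn about z gives the same grasp; the last joint's range is limited). The gripper opens to 85 mm and grips with 20 to 120 N. Pads are 22 mm wide; open, the fingers measure 114 mm over their backs; the gripper's body (76 mm by 85 mm) begins 54 mm behind the grasp point. The pads swing forward as they close: fully open they stand 13 mm farther back than shut.
Start: joints at [-1.243, 0.241, 0.005, 1.335, 0, 1.571], TCP at [0.161, -0.473, 0.231] pointing down, gripper open.
Joint ranges: [-2.72, 2.72], [-1.05, 1.87], [-1.09, 1.28], [-1.99, 2.15], [-1.42, 1.44], [-3.14, 3.14]. Speed limits (rad/s): [2.79, 2.79, 3.14, 3.14, 3.14, 3.14].

### API

Orientations are given as a unit quaternion [x, y, z, w].
In Python, from workcell import bot, camera, job_done gives the robot as it stands.
- The arm moves only by the tool carry_out, never from a script. Its argument "plan" is a list of rows, each an object of numbers: "dx", "dy", "dz": the shift along the tool's x, y, z in mm; "twist": the turn about the tool's z in degrees; "fingers": the closure, from -1 (fully open) to 1 (shut). In form: [{"dx": .., "dy": .., "dz": .., "twist": .., "fingers": ..}, ...]. A call has exactly 5 rows; each row is the pose to reach, as a shift and turn from the pose commanded when the call began, along the tool's axes at that moment; what a row does not reach only later rows make up. A row lasts 1/12 s, in which the tool goes at most 41.7 mm and 7.16 degrees, less where a joint would pass 70% of its speed; a pose out of reach is approached as far as the arm can. A call with a gripper value outside its range is refused whole. The fingers move at their own pace and stop on an object; the grip force is fixed at half the most. Time passes only in rows, so rows that repeat a pose let the fingers close, or fill a call up. It gives the time, the measured TCP pose, the force, the opening and the grip force at its end, in the units of the state.
- bot.get_obs(): the state, without advancing time (a new reading comes with each control period).
- camera(name): name is "scene" or "side" or "wrist"; returns a dict with "image" (420x560x3 uint8, red, green, blue), "intrinsics" (3x3 intrinsics, pixels), "distortion" ([k1, k2, p1, p2, k3] as OpenCV has them; the pictures are not rectified), "eye" and "attitude" of the camera in the world. Camera axes: x right, y down, z forward; pixel columns grow to the right and rows downward; lengths in m; the calibration is good to about 2 mm. A picture is of the moment at which its call begins. There is no depth.
- job_done(): hands the job in; it is judged then, once.
The state is a dict: "clock": time; "joint_pos": joint angles; "joint_vel": joint speeds; "tau": joint torques, N m; "eef_pos": TCP position; "tool_rot": TCP orientation; "ft_force": force on the tool from outside, world axes, zero at the start; "ft_torque": the same for the moment, N m; "grip_width": finger opening in m; "grasp_force": force on a finger pad.
Only numpy, scipy, OpenCV 4.12 (cv2) and the standard library are available. Lean on these libraries where they do the work, as an engineer would, in place of code of your own. Each camera call takes 0.05 s, during which the arm holds its last target. There are 200 camera calls.

## Working session

There is one attempt and no reset: what is moved stays moved. The work goes in short steps, Python scripts to look and compute and a tool call to move; the robot and the scene stay as the last step left them, time stands still between calls to the robot, and variables do not carry over. Pictures are saved under pics/ and viewed, at most 10 in all, crops included, and the job is handed in when it is done.

Besides the shell and the picture viewer there is one more tool, called after ">>>" as name(argument=value, ...) on one line, values as JSON. carry_out: Moves the arm, as the interface text tells. Its arguments: {"type":"object","properties":{"plan":{"type":"array","items":{"type":"object","properties":{"dx":{"type":"number"},"dy":{"type":"number"},"dz":{"type":"number"},"twist":{"type":"number"},"fingers":{"type":"number"}}}}},"required":["plan"]}

```bash
mkdir -p pics
cat > h.py <<'E'
import numpy as np, cv2
from scipy.spatial.transform import Rotation as R
from workcell import bot, camera, job_done
def rot(a):
    a=np.array(a,float)
    return a if a.shape==(3,3) else R.from_quat(a).as_matrix()
def snap(name,fn=None):
    c=camera(name)
    if fn: cv2.imwrite(f'pics/{fn}.png',cv2.cvtColor(c['image'],cv2.COLOR_RGB2BGR))
    np.save(f'/tmp/{fn or name}.npy',c,allow_pickle=True); return c
def load(fn): return np.load(f'/tmp/{fn}.npy',allow_pickle=True).item()
def ray(c,uv):
    p=cv2.undistortPoints(np.array(uv,float).reshape(-1,1,2),np.array(c['intrinsics']),np.array(c['distortion']))[:,0]
    d=np.c_[p,np.ones(len(p))]@rot(c['attitude']).T
    return np.array(c['eye']),d/np.linalg.norm(d,axis=1)[:,None]
def plane(c,uv,z):
    o,d=ray(c,uv); return o+d*((z-o[2])/d[:,2])[:,None]
def tri(c1,u1,c2,u2):
    o1,d1=ray(c1,u1);o2,d2=ray(c2,u2);out=[]
    for a,b in zip(d1,d2):
        s=np.linalg.lstsq(np.c_[a,-b],o2-o1,rcond=None)[0]
        p,q=o1+s[0]*a,o2+s[1]*b; out.append(np.r_[(p+q)/2,np.linalg.norm(p-q)])
    return np.array(out)
def proj(c,P):
    Rm=rot(c['attitude']).T; t=-Rm@np.array(c['eye'])
    return cv2.projectPoints(np.array(P,float).reshape(-1,1,3),cv2.Rodrigues(Rm)[0],t,np.array(c['intrinsics']),np.array(c['distortion']))[0][:,0]
E
python3 - <<'E'
from h import *
ims=[snap(n,n+'0') for n in ('scene','side','wrist')]
for c in ims: print(c['eye'],c['attitude'],np.round(c['intrinsics'],1).tolist())
o=bot.get_obs();print({k:np.round(v,4).tolist() for k,v in o.items()})
E
```

```text
[0.93997628 0.70843005 1.192915  ] [ 0.24789217  0.9307741  -0.26127593 -0.06280073] [[522.9, 0.0, 279.2], [0.0, 522.9, 209.4], [0.0, 0.0, 1.0]]
[ 0.4644961  -0.60742083  0.57911761] [ 0.87558845 -0.08856247  0.05066336 -0.4721597 ] [[465.7, 0.0, 276.9], [0.0, 465.7, 209.4], [0.0, 0.0, 1.0]]
[ 0.23186973 -0.44881155  0.37259296] [ 0.80378509 -0.57597424 -0.08807883  0.12010547] [[374.7, 0.0, 279.5], [0.0, 374.7, 218.0], [0.0, 0.0, 1.0]]
{'clock': 0.15, 'joint_pos': [-1.243, 0.2413, 0.004, 1.3352, -0.0, 1.5708], 'joint_vel': [-0.0019, -0.0007, 0.0048, -0.0016, 0.0005, -0.0019], 'tau': [-0.0002, -37.2636, 25.2639, 0.0124, -0.0, -0.0], 'eef_pos': [0.1608, -0.4729, 0.2306], 'tool_rot': [0.9866, 0.1632, -0.0001, -0.0008], 'ft_force': [-0.6206, -0.0255, 0.3206], 'ft_torque': [0.0686, 0.0438, -0.0161], 'grasp_force': 0.0, 'grip_width': 0.0859}
```

View pics/scene0.png

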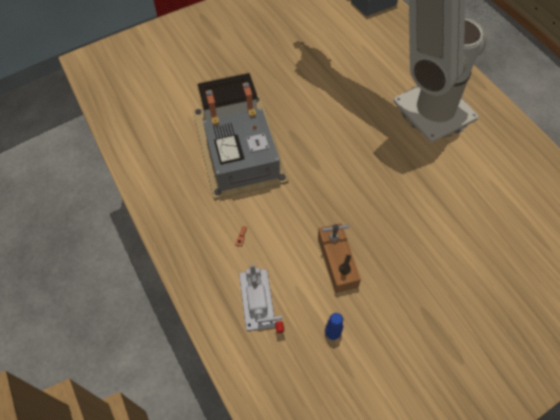

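View pics/side0.png

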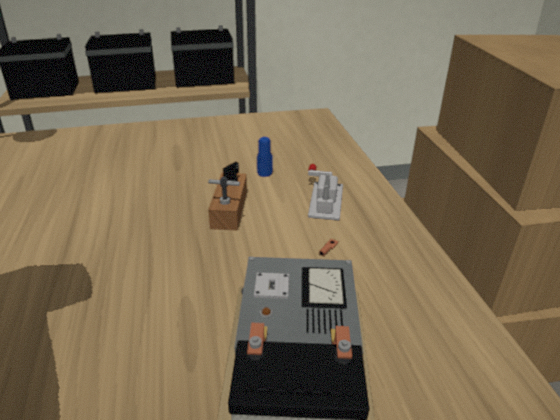

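The scene view shows the tester with its light plate at about (258,143), and the block with the key near (345,265) and the wrench near (335,232). In the side view the plate is at (272,284) and the key at (232,170). Next I'll enlarge these areas.

Run:
```python
from h import *
def crop(fn,u,v,w,h,s):
    im=cv2.imread(f'pics/{fn}.png')[v:v+h,u:u+w]
    return cv2.resize(im,None,fx=s,fy=s,interpolation=cv2.INTER_CUBIC)
a=crop('scene0',238,125,40,30,10); b=crop('side0',245,265,53,40,7.5)
c=crop('scene0',315,220,53,75,4); d=crop('side0',200,150,53,75,4)
b=cv2.resize(b,(400,300));
bot_=np.hstack([cv2.resize(c,(400,300)) if 0 else np.pad(c,((0,0),(0,188),(0,0))),np.pad(d,((0,0),(0,188),(0,0)))])
cv2.imwrite('pics/crops.png',np.vstack([np.hstack([a,b]),bot_]))
```

```text
(no output)
```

View pics/crops.png

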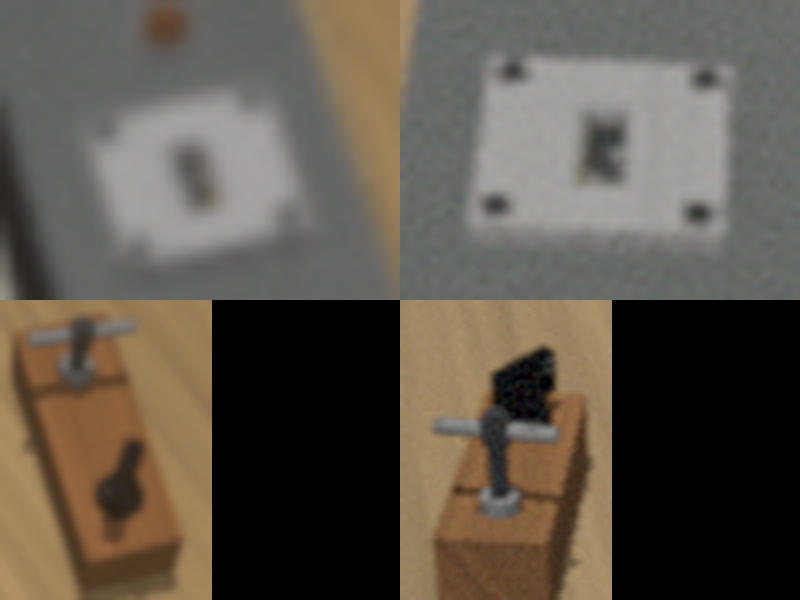

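Crops: the slot centre is at scene (257.2,142.2) and side (271.7,284.4). The key bow is seen nearly edge-on in the scene view. The wrench stands at the near end of the block.

Run:
```python
from h import *
S=load('scene0');D=load('side0')
cv=lambda p,u,v,s:(np.array(p,float)+.5)/s-.5+[u,v]
sp=cv([[195,175],[92,140],[265,92],[308,222],[145,268]],238,125,10)
dp=cv([[203,148],[325,235],[67,230],[87,57],[333,68]],245,265,7.5)
print('plate scene@.097\n',plane(S,sp,.097).round(4)); print('plate side@.097\n',plane(D,dp,.097).round(4))
print('slot tri',tri(S,sp[:1],D,dp[:1]).round(4))
bs=cv([[105,18],[15,32],[82,260],[180,240]],315,220,4); bd=cv([[38,240],[155,240],[183,95]],200,150,4)
print('block tri',tri(S,bs[:3],D,bd).round(4)); print(plane(S,bs,.05).round(4)); print(plane(D,bd,.05).round(4))
# key bow
ks=cv([[136,443],[106,490]],315,-0+220,4)
ks=cv([[135,142],[120,195]],315,220,4); kd=cv([[148,48],[95,72],[148,122],[92,115]],200,150,4)
print('key scene',plane(S,ks[:1],.09).round(4),plane(S,ks[1:],.053).round(4))
print('key side top',plane(D,kd[:2],.09).round(4))
print('wrench bar side',plane(D,cv([[35,125],[157,135]],200,150,4),.096).round(4),'scene',plane(S,cv([[28,40],[133,25]],315,220,4),.096).round(4))
```

```text
plate scene@.097
 [[ 0.5717 -0.0869  0.097 ]
 [ 0.5899 -0.1115  0.097 ]
 [ 0.5419 -0.1025  0.097 ]
 [ 0.5533 -0.0578  0.097 ]
 [ 0.5979 -0.0661  0.097 ]]
plate side@.097
 [[ 0.5661 -0.0903  0.097 ]
 [ 0.5847 -0.1196  0.097 ]
 [ 0.5353 -0.1082  0.097 ]
 [ 0.5478 -0.0581  0.097 ]
 [ 0.5973 -0.0716  0.097 ]]
slot tri [[ 0.5687 -0.0884  0.0944  0.0044]]
block tri [[4.947e-01 2.136e-01 4.540e-02 2.900e-03]
 [5.524e-01 1.956e-01 5.000e-02 1.000e-04]
 [5.940e-01 3.466e-01 4.810e-02 9.100e-03]]
[[0.498  0.2154 0.05  ]
 [0.5523 0.1956 0.05  ]
 [0.5991 0.3464 0.05  ]
 [0.5419 0.365  0.05  ]]
[[0.4931 0.2074 0.05  ]
 [0.5524 0.1955 0.05  ]
 [0.5894 0.346  0.05  ]]
key scene [[0.5438 0.3117 0.09  ]] [[0.5577 0.3234 0.053 ]]
key side top [[0.5686 0.3324 0.09  ]
 [0.536  0.3096 0.09  ]]
wrench bar side [[0.4981 0.2463 0.096 ]
 [0.5591 0.2235 0.096 ]] scene [[0.564  0.2248 0.096 ]
 [0.5038 0.2478 0.096 ]]
```

View pics/wrist0.png

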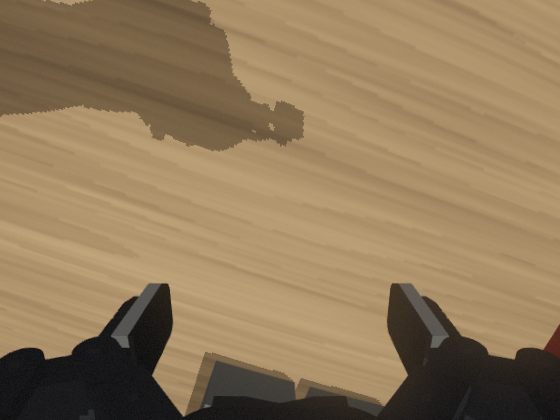

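Only bench and shadow are in the wrist view, with the fingertips near (155,320) and (405,320). The rough positions are good enough, so I'll start moving toward the block and check the joint 6 sign on the way.

>>> carry_out(plan=[{"dx": 29, "dy": -29, "dz": 0, "twist": -5, "fingers": -1}, {"dx": 58, "dy": -58, "dz": 0, "twist": -10, "fingers": -1}, {"dx": 87, "dy": -87, "dz": 0, "twist": -16, "fingers": -1}, {"dx": 116, "dy": -116, "dz": 0, "twist": -22, "fingers": -1}, {"dx": 145, "dy": -145, "dz": 0, "twist": -28, "fingers": -1}])

```text
clock: 0.57
eef_pos: [0.2516, -0.2876, 0.231]
tool_rot: [0.917, 0.399, 0.0, -0.0]
ft_force: [1.1, 0.4, 0.4]
grip_width: 0.0854
grasp_force: 0.0
```

Run:
```python
from h import *
o=bot.get_obs();print({k:np.round(o[k],4).tolist() for k in('clock','joint_pos','eef_pos')},rot(o['tool_rot']).round(3).tolist())
```

```text
{'clock': 0.5667, 'joint_pos': [-0.8521, 0.0068, -0.267, 1.2975, 0.0002, 1.4691], 'eef_pos': [0.2516, -0.2876, 0.231]} [[0.682, 0.731, -0.0], [0.731, -0.682, 0.0], [0.0, -0.0, -1.0]]
```

>>> carry_out(plan=[{"dx": 38, "dy": -12, "dz": 0, "twist": -7, "fingers": -1}, {"dx": 76, "dy": -24, "dz": 0, "twist": -14, "fingers": -1}, {"dx": 114, "dy": -36, "dz": 0, "twist": -21, "fingers": -1}, {"dx": 152, "dy": -48, "dz": 0, "twist": -28, "fingers": -1}, {"dx": 190, "dy": -60, "dz": 0, "twist": -35, "fingers": -1}])

```text
clock: 0.98
eef_pos: [0.3381, -0.108, 0.2314]
tool_rot: [0.754, 0.657, 0.0, 0.0]
ft_force: [0.7, -1.0, 0.2]
grip_width: 0.0855
grasp_force: 0.0
```

>>> carry_out(plan=[{"dx": 28, "dy": 9, "dz": 0, "twist": -7, "fingers": -1}, {"dx": 56, "dy": 18, "dz": 0, "twist": -14, "fingers": -1}, {"dx": 84, "dy": 27, "dz": 0, "twist": -21, "fingers": -1}, {"dx": 112, "dy": 36, "dz": 0, "twist": -28, "fingers": -1}, {"dx": 140, "dy": 45, "dz": 0, "twist": -35, "fingers": -1}])

```text
clock: 1.4
eef_pos: [0.4027, 0.0239, 0.2312]
tool_rot: [0.521, 0.853, -0.0, -0.0]
ft_force: [0.5, -0.6, -0.6]
grip_width: 0.0852
grasp_force: 0.0
```

>>> carry_out(plan=[{"dx": 19, "dy": 26, "dz": 0, "twist": -7, "fingers": -1}, {"dx": 38, "dy": 52, "dz": 0, "twist": -14, "fingers": -1}, {"dx": 57, "dy": 78, "dz": 0, "twist": -21, "fingers": -1}, {"dx": 76, "dy": 104, "dz": 0, "twist": -28, "fingers": -1}, {"dx": 95, "dy": 130, "dz": 0, "twist": -35, "fingers": -1}])

```text
clock: 1.82
eef_pos: [0.476, 0.1672, 0.2309]
tool_rot: [0.241, 0.971, -0.0, -0.0]
ft_force: [1.2, -0.5, 0.6]
grip_width: 0.0855
grasp_force: 0.0
```

>>> carry_out(plan=[{"dx": 1, "dy": 34, "dz": 0, "twist": -7, "fingers": -1}, {"dx": 2, "dy": 68, "dz": 0, "twist": -14, "fingers": -1}, {"dx": 4, "dy": 102, "dz": 0, "twist": -21, "fingers": -1}, {"dx": 5, "dy": 136, "dz": 0, "twist": -28, "fingers": -1}, {"dx": 6, "dy": 170, "dz": 0, "twist": -35, "fingers": -1}])

```text
clock: 2.23
eef_pos: [0.5511, 0.3198, 0.2307]
tool_rot: [-0.062, 0.998, -0.0, -0.0]
ft_force: [0.3, 0.1, 0.3]
grip_width: 0.0854
grasp_force: 0.0
```

>>> carry_out(plan=[{"dx": 0, "dy": 0, "dz": 0, "twist": -7, "fingers": -1}, {"dx": 0, "dy": 0, "dz": 0, "twist": -14, "fingers": -1}, {"dx": 0, "dy": 0, "dz": 0, "twist": -21, "fingers": -1}, {"dx": 0, "dy": 0, "dz": 0, "twist": -28, "fingers": -1}, {"dx": 0, "dy": 0, "dz": 0, "twist": -28, "fingers": -1}])

```text
clock: 2.65
eef_pos: [0.5506, 0.3184, 0.2305]
tool_rot: [-0.3, 0.954, -0.0, -0.001]
ft_force: [-0.0, 0.1, 0.6]
grip_width: 0.0854
grasp_force: 0.0
```

Run:
```python
from h import *
c=snap('wrist','wrist1')
o=bot.get_obs();print({k:np.round(o[k],4).tolist() for k in('clock','joint_pos','eef_pos','tool_rot')})
print(c['eye'],rot(c['attitude']).round(3).tolist(), np.round(c['distortion'],3))
```

```text
{'clock': 2.7, 'joint_pos': [0.5241, 0.5229, 0.4193, 1.4684, -0.0, -0.0806], 'eef_pos': [0.5507, 0.3183, 0.2307], 'tool_rot': [-0.2978, 0.9546, -0.0001, -0.0006]}
[0.48920951 0.27563518 0.37266642] [[-0.571, 0.785, 0.239], [0.821, 0.546, 0.168], [0.002, 0.293, -0.956]] [-0.072  0.     0.     0.     0.   ]
```

View pics/wrist1.png

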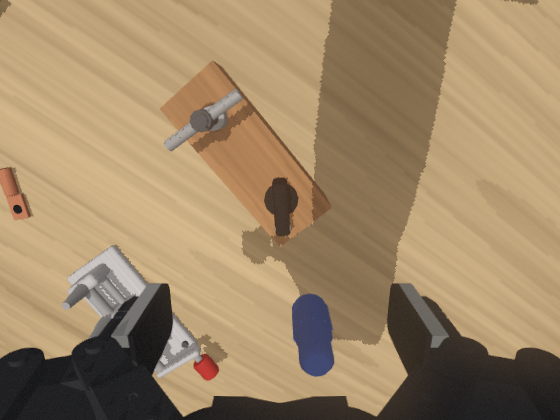

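The wrist view shows the key collar at about (282,198), with the bow edge-on running from (282,180) to (283,235). The bow already lies along the tool x. Zooming in.

Run:
```python
from h import *
im=cv2.imread('pics/wrist1.png')[165:245,240:340]
big=cv2.resize(im,None,fx=7,fy=7,interpolation=cv2.INTER_CUBIC)
big=np.clip(big.astype(float)*1.5+25,0,255).astype(np.uint8)
cv2.imwrite('pics/w1c.png',big)
```

```text
(no output)
```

View pics/w1c.png

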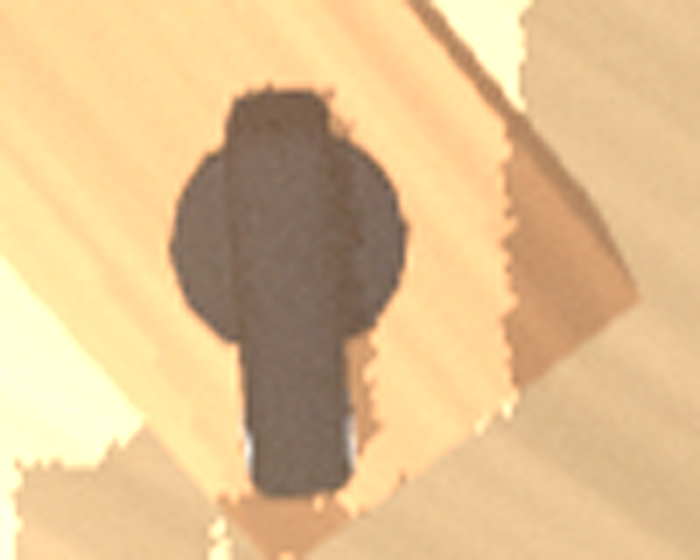

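The crop shows the bow's top face from about (278,125) to (302,492), and the collar circle centred near (289,241) with a radius of about 117 (7x scale).

Run:
```python
from h import *
W=load('wrist1');S=load('scene0');D=load('side0')
cv=lambda p,u,v,s:(np.array(p,float)+.5)/s-.5+[u,v]
p=cv([[278,128],[302,492]],240,165,7); c=cv([[289,241],[172,241],[405,241]],240,165,7)
a=plane(W,p,.09); print('top',a.round(4),a.mean(0).round(4),np.linalg.norm(a[1]-a[0]),np.degrees(np.arctan2(*(a[1]-a[0])[1::-1])))
q=plane(W,c,.056); print('collar',q.round(4),np.linalg.norm(q[2]-q[1]))
# two-view height: far top corner of the bow, side view & wrist
kd=cv([[148,48],[95,72]],200,150,4)
print('tri W-side far top',tri(W,p[1:],D,kd[:1]).round(4),'near',tri(W,p[:1],D,kd[1:]).round(4))
o=bot.get_obs();T=rot(o['tool_rot']);print('tool yaw',np.degrees(np.arctan2(T[1,0],T[0,0])))
k=(a.mean(0)+q[0])/2
print('shift tool axes',(T.T@(np.r_[k[:2],.062]-o['eef_pos'])*1e3).round(1),k)
# frames cross-check: wrench bar ends / block corners at z
bw=cv([[635,295]],240,165,7); print('block corner W',plane(W,bw,.05).round(4),'cols W',plane(W,[[213,61],[162,109]],.05).round(4))
```

```text
top [[0.5369 0.3092 0.09  ]
 [0.5701 0.3356 0.09  ]] [0.5535 0.3224 0.09  ] 0.04239633760270818 38.54910953482583
collar [[0.5536 0.3225 0.056 ]
 [0.5619 0.3106 0.056 ]
 [0.5454 0.3343 0.056 ]] 0.028978371254415578
tri W-side far top [[0.5697 0.3359 0.0884 0.0015]] near [[0.5364 0.3091 0.0903 0.0009]]
tool yaw -145.3534357473502
shift tool axes [ -4.9   1.8 168.7] [0.55353707 0.32244775 0.073     ]
block corner W [[0.5354 0.3637 0.05  ]] cols W [[0.4917 0.2124 0.05  ]
 [0.5478 0.1972 0.05  ]]
```

Key at (0.5535, 0.3224), bow yaw 38.5°, top at z≈0.09 (confirmed from two views). Going down.

>>> carry_out(plan=[{"dx": -2, "dy": 1, "dz": 30, "twist": -2, "fingers": -1}, {"dx": -5, "dy": 2, "dz": 65, "twist": -4, "fingers": -1}, {"dx": -5, "dy": 2, "dz": 95, "twist": -4, "fingers": -1}, {"dx": -5, "dy": 2, "dz": 120, "twist": -4, "fingers": -1}, {"dx": -5, "dy": 2, "dz": 130, "twist": -4, "fingers": -1}])

```text
clock: 3.12
eef_pos: [0.5512, 0.3212, 0.0965]
tool_rot: [-0.331, 0.944, -0.001, -0.004]
ft_force: [-0.9, 0.1, -0.8]
grip_width: 0.0854
grasp_force: 0.0
```

>>> carry_out(plan=[{"dx": 0, "dy": 0, "dz": 14, "twist": 0, "fingers": -1}, {"dx": 0, "dy": 0, "dz": 28, "twist": 0, "fingers": -1}, {"dx": 0, "dy": 0, "dz": 38, "twist": 0, "fingers": -1}, {"dx": 0, "dy": 0, "dz": 41, "twist": 0, "fingers": -1}, {"dx": 0, "dy": 0, "dz": 41, "twist": 0, "fingers": -1}])

```text
clock: 3.53
eef_pos: [0.5535, 0.3226, 0.0599]
tool_rot: [-0.332, 0.943, -0.0, -0.001]
ft_force: [-0.2, 0.9, -0.4]
grip_width: 0.0852
grasp_force: 0.0
```

>>> carry_out(plan=[{"dx": 0, "dy": 0, "dz": 0, "twist": 0, "fingers": 1}, {"dx": 0, "dy": 0, "dz": 0, "twist": 0, "fingers": 1}, {"dx": 0, "dy": 0, "dz": 0, "twist": 0, "fingers": 1}, {"dx": 0, "dy": 0, "dz": 0, "twist": 0, "fingers": 1}, {"dx": 0, "dy": 0, "dz": 0, "twist": 0, "fingers": 1}])

```text
clock: 3.95
eef_pos: [0.5541, 0.323, 0.061]
tool_rot: [-0.332, 0.943, 0.0, 0.001]
ft_force: [0.3, -0.1, -0.4]
grip_width: 0.0261
grasp_force: 0.0
```

>>> carry_out(plan=[{"dx": 0, "dy": 0, "dz": 0, "twist": 0, "fingers": 1}, {"dx": 0, "dy": 0, "dz": 0, "twist": 0, "fingers": 1}, {"dx": 0, "dy": 0, "dz": 0, "twist": 0, "fingers": 1}, {"dx": 0, "dy": 0, "dz": 0, "twist": 0, "fingers": 1}, {"dx": 0, "dy": 0, "dz": 0, "twist": 0, "fingers": 1}])

```text
clock: 4.37
eef_pos: [0.5541, 0.323, 0.0608]
tool_rot: [-0.332, 0.943, 0.0, 0.0]
ft_force: [-0.0, -0.2, 4.0]
grip_width: 0.0112
grasp_force: 59.0
```

Gripped at 59 N with an 11 mm opening. Lifting.

>>> carry_out(plan=[{"dx": 0, "dy": 0, "dz": -12, "twist": 0, "fingers": 1}, {"dx": 0, "dy": 0, "dz": -36, "twist": 0, "fingers": 1}, {"dx": 0, "dy": 0, "dz": -70, "twist": 0, "fingers": 1}, {"dx": 0, "dy": 0, "dz": -110, "twist": 0, "fingers": 1}, {"dx": 0, "dy": 0, "dz": -150, "twist": 0, "fingers": 1}])

```text
clock: 4.78
eef_pos: [0.5529, 0.3222, 0.2103]
tool_rot: [-0.332, 0.943, -0.0, -0.002]
ft_force: [1.2, 1.0, -0.8]
grip_width: 0.0112
grasp_force: 59.0
```

Run:
```python
from h import *
o=bot.get_obs();T=rot(o['tool_rot']);e=o['eef_pos']
yaw=np.degrees(np.arctan2(T[1,0],T[0,0]))
print(e,yaw,o['grip_width'],o['grasp_force'])
print('to slot, tool axes',(T.T@(np.array([.5687,-.0884,e[2]])-e)*1e3).round(1),'twist to yaw -102.5:',-(-102.5-yaw))
```

```text
[0.55285321 0.32219148 0.21031662] -141.22039627410444 0.011234365133343048 59.02652621269226
to slot, tool axes [ 244.8 -330.     0.7] twist to yaw -102.5: -38.720396274104445
```

>>> carry_out(plan=[{"dx": 20, "dy": -27, "dz": 0, "twist": -3, "fingers": 1}, {"dx": 44, "dy": -60, "dz": 0, "twist": -8, "fingers": 1}, {"dx": 68, "dy": -92, "dz": 0, "twist": -13, "fingers": 1}, {"dx": 92, "dy": -124, "dz": 0, "twist": -18, "fingers": 1}, {"dx": 116, "dy": -156, "dz": 0, "twist": -23, "fingers": 1}])

```text
clock: 5.2
eef_pos: [0.5605, 0.1269, 0.2098]
tool_rot: [-0.516, 0.857, 0.0, -0.0]
ft_force: [0.6, -0.1, -1.2]
grip_width: 0.011
grasp_force: 59.0
```

Run:
```python
from h import *
o=bot.get_obs();T=rot(o['tool_rot']);e=o['eef_pos']
yaw=np.degrees(np.arctan2(T[1,0],T[0,0]))
print(e,yaw,o['grip_width'],o['grasp_force'])
print('to slot, tool axes',(T.T@(np.array([.5687,-.0884,e[2]])-e)*1e3).round(1),'twist to yaw -102.5:',-(-102.5-yaw))
```

```text
[0.56048405 0.12686429 0.20981562] -117.92880550528182 0.011018146271106734 59.02628481388092
to slot, tool axes [ 1.863e+02 -1.081e+02  1.000e-01] twist to yaw -102.5: -15.428805505281815
```

>>> carry_out(plan=[{"dx": 35, "dy": -20, "dz": 0, "twist": -4, "fingers": 1}, {"dx": 70, "dy": -40, "dz": 0, "twist": -8, "fingers": 1}, {"dx": 105, "dy": -61, "dz": 0, "twist": -12, "fingers": 1}, {"dx": 140, "dy": -81, "dz": 0, "twist": -15, "fingers": 1}, {"dx": 170, "dy": -99, "dz": 0, "twist": -15, "fingers": 1}])

```text
clock: 5.62
eef_pos: [0.5672, -0.0707, 0.2099]
tool_rot: [-0.621, 0.784, 0.0, -0.001]
ft_force: [0.4, 0.4, -0.6]
grip_width: 0.0113
grasp_force: 59.0
```

>>> carry_out(plan=[{"dx": 0, "dy": 0, "dz": 0, "twist": 0, "fingers": 1}, {"dx": 0, "dy": 0, "dz": 0, "twist": 0, "fingers": 1}, {"dx": 0, "dy": 0, "dz": 0, "twist": 0, "fingers": 1}, {"dx": 0, "dy": 0, "dz": 0, "twist": 0, "fingers": 1}, {"dx": 0, "dy": 0, "dz": 0, "twist": 0, "fingers": 1}])

```text
clock: 6.03
eef_pos: [0.5679, -0.0666, 0.2101]
tool_rot: [-0.622, 0.783, 0.0, -0.0]
ft_force: [0.0, 0.2, -1.2]
grip_width: 0.0111
grasp_force: 59.0
```

Run:
```python
from h import *
c=snap('wrist','wrist2')
o=bot.get_obs();T=rot(o['tool_rot']);e=o['eef_pos']
yaw=np.degrees(np.arctan2(T[1,0],T[0,0]));np.save('/tmp/o2.npy',o,allow_pickle=True)
print(e,yaw,o['grip_width'],o['grasp_force'])
def m(x,y,z): return e+T@(np.array([x,y,z])/1e3)
print('tip expected',proj(c,[m(0,0,37),m(10,0,37),m(-10,0,37),m(0,0,0)]).round(1).tolist(),'slot exp',proj(c,[[.5687,-.0884,.097]]).round(1))
cv2.imwrite('pics/w2c.png',cv2.resize(cv2.imread('pics/wrist2.png')[160:360,160:400],(720,600),interpolation=cv2.INTER_CUBIC))
```

```text
[ 0.56794994 -0.06658524  0.21023776] -103.08172191488069 0.011068605560677043 59.02747929096222
tip expected [[279.0, 254.4], [279.0, 236.2], [279.0, 272.1], [279.0, 288.3]] slot exp [[270.7 183.6]]
```

View pics/w2c.png

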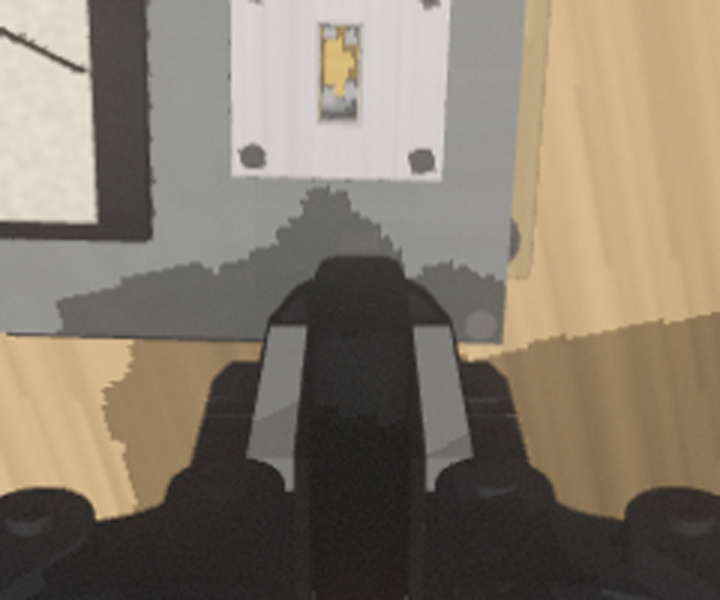

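The slot is clearly seen at crop (340,73), the plate with its four screws around it. The bow's lower edge is at (362,258). The grey blade tip is only faint, around (360,235), so I'll read it numerically.

Run:
```python
from h import *
c=load('wrist2');g=c['image'].astype(int)
print('    ',list(range(264,302,1)))
for v in range(224,250,1): print(v,' '.join('%3d'%x for x in g[v,264:302].sum(1)//3))
# slot: dark border vs plate
gs=g.sum(2)//3
print('slot'); 
for v in range(162,206,2): print(v,' '.join('%3d'%x for x in gs[v,260:286]))
```

```text
[264, 265, 266, 267, 268, 269, 270, 271, 272, 273, 274, 275, 276, 277, 278, 279, 280, 281, 282, 283, 284, 285, 286, 287, 288, 289, 290, 291, 292, 293, 294, 295, 296, 297, 298, 299, 300, 301]
224 106 106 106 107 105 106 126 127 107 107 106 107 148 146 148 147 148 147 147 149 148 146 148 147 147 148 147 147 147 148 147 146 147 146 147 149 146 150
225 105 106 106 106 104 106 106 107 106 105 105 107 147 148 148 148 149 147 147 149 148 148 147 147 147 148 148 147 147 147 148 148 148 147 147 148 149 150
226 106 107 105 105 106 105 107 105 104 106 105 105 129 146 147 146 147 148 148 148 148 148 147 148 148 148 146 148 148 148 147 147 148 148 147 148 149 150
227 105 105 106 105 105 106 106 105 106 105 106 106 106 148 148 147 146 147 148 147 147 148 148 148 147 147 146 147 148 146 146 148 146 147 147 149 149 150
228 107 107 104 106 104 106 106 108 107 106 106 105 107 149 147 147 148 147 149 149 149 149 148 148 149 147 148 147 149 148 150 147 147 147 147 149 149 150
229 106 107 105 107 106 106 105 107 105 107 105 107 107 149 149 149 148 148 147 149 149 149 148 149 149 149 149 150 148 149 150 1
[... 4827 characters left out ...]
 161 143 174 176 166 166 189 190 207 208 209 210 209
194 208 208 207 207 208 197 160 160 174 174 175 164 154 154 154 153 153 112 113 184 189 207 208 210 210 211
196 208 207 207 207 209 199 160 132 138 137 143 142 142 143 143 110 110 110 110 180 190 207 207 208 210 210
198 208 207 207 207 209 198 161 114 114 116 105 105 104 105 107 109 100 100 113 180 196 207 207 208 209 209
200 208 207 207 207 209 199 170 169 169 166 166 170 172 172 165 166 165 166 165 189 196 206 206 208 209 209
202 207 207 207 207 209 207 208 207 207 206 206 206 205 204 202 200 200 200 198 198 202 206 207 208 209 209
204 207 206 206 207 208 210 211 210 209 209 209 209 208 209 210 209 208 208 209 209 208 205 207 207 208 209
```

The blade's near edge spans u 273.5–285.5 with its end at v≈237. The slot (with rim) spans u 265.5–280.5 and v 167.5–201.

Run:
```python
from h import *
c=load('wrist2');o=np.load('/tmp/o2.npy',allow_pickle=True).item();T=rot(o['tool_rot']);e=o['eef_pos']
s=plane(c,[[273,184.2],[273,167.5],[273,201],[265.5,184],[280.5,184]],.097)
print('slot W',s.round(4),np.linalg.norm(s[1]-s[2]),np.linalg.norm(s[3]-s[4]))
for z in (37,40,42): 
  t=plane(c,[[279.5,236.8],[273.5,240],[285.5,240]],e[2]-z/1e3); print('tip near edge in tool mm at',z,((t-e)@T*1e3).round(1)[:1],np.linalg.norm(t[1]-t[2]))
# corner screws / plate edges for yaw: columns of plate left/right edges
g=c['image'].astype(int).sum(2)/3
gg=cv2.Sobel(g,cv2.CV_64F,1,0,ksize=3)
L=[];Rr=[]
for v in range(165,214,2):
    L.append([232+np.argmax(gg[v,232:244]),v]); Rr.append([302+np.argmin(gg[v,302:316]),v])
sl=[];sr=[]
for v in range(172,198,2):
    sl.append([262+np.argmin(gg[v,262:268]),v]); sr.append([278+np.argmax(gg[v,278:283]),v])
for n,q in zip('L R sl sr'.split(),(L,Rr,sl,sr)):
    P=plane(c,q,.097)[:,:2]; l=cv2.fitLine(P.astype(np.float32),cv2.DIST_HUBER,0,.001,.001).ravel()
    print(n,'yaw',np.degrees(np.arctan2(l[1],l[0])).round(2),P.mean(0).round(4))
print('tool yaw',np.degrees(np.arctan2(T[1,0],T[0,0])))
d=s[0]-e; print('slot in tool mm',(T.T@d*1e3).round(1))
# two-view check: scene/side
S=load('scene0');D=load('side0'); cv=lambda p,u,v,k:(np.array(p,float)+.5)/k-.5+[u,v]
print(tri(c,[[273,184.2]],D,cv([[203,148]],245,265,7.5)).round(4),tri(c,[[273,184.2]],S,cv([[195,175]],238,125,10)).round(4))
```

```text
slot W [[ 0.5673 -0.0876  0.097 ]
 [ 0.5646 -0.099   0.097 ]
 [ 0.5701 -0.0759  0.097 ]
 [ 0.5723 -0.089   0.097 ]
 [ 0.5622 -0.0866  0.097 ]] 0.023710153749541756 0.010408729733669665
tip near edge in tool mm at 37 [[ 9.7  0.3 37. ]] 0.006112133474319203
tip near edge in tool mm at 40 [[ 8.6  0.3 40. ]] 0.006214574152910742
tip near edge in tool mm at 42 [[ 7.8  0.3 42. ]] 0.006282867938638398
L yaw 75.0 [ 0.5925 -0.0899]
R yaw 75.88 [ 0.5441 -0.0786]
sl yaw 75.47 [ 0.5721 -0.0889]
sr yaw 74.39 [ 0.5629 -0.0867]
tool yaw -103.08172191488069
slot in tool mm [ 20.7  -4.1 113.2]
[[ 0.5671 -0.0869  0.0939  0.0007]] [[ 0.5692 -0.0879  0.0947  0.0038]]
```

>>> carry_out(plan=[{"dx": 1, "dy": -2, "dz": 20, "twist": 1, "fingers": 1}, {"dx": 2, "dy": -4, "dz": 40, "twist": 1.6, "fingers": 1}, {"dx": 2.7, "dy": -4.3, "dz": 55, "twist": 1.6, "fingers": 1}, {"dx": 2.7, "dy": -4.3, "dz": 62, "twist": 1.6, "fingers": 1}, {"dx": 2.7, "dy": -4.3, "dz": 62, "twist": 1.6, "fingers": 1}])

```text
clock: 6.5
eef_pos: [0.5702, -0.0706, 0.1463]
tool_rot: [-0.611, 0.792, 0.001, -0.001]
ft_force: [-0.7, -0.4, -0.3]
grip_width: 0.0107
grasp_force: 59.0
```

Run:
```python
from h import *
c=snap('wrist','wrist3')
o=bot.get_obs();T=rot(o['tool_rot']);e=o['eef_pos'];np.save('/tmp/o3.npy',o,allow_pickle=True)
print(e,np.degrees(np.arctan2(T[1,0],T[0,0])),o['ft_force'])
im=cv2.cvtColor(c['image'],cv2.COLOR_RGB2BGR)[150:275,200:360]
im=np.clip(cv2.resize(im,None,fx=4.8,fy=4.8,interpolation=cv2.INTER_CUBIC).astype(float)*1.2,0,255)
cv2.imwrite('pics/w3c.png',im)
```

```text
[ 0.57103359 -0.07082574  0.1477726 ] -104.74454465489781 [-0.22220268  1.27800071 -0.36814328][ WARN:0@0.966] global loadsave.cpp:1063 imwrite_ Unsupported depth image for selected encoder is fallbacked to CV_8U.
```

View pics/w3c.png

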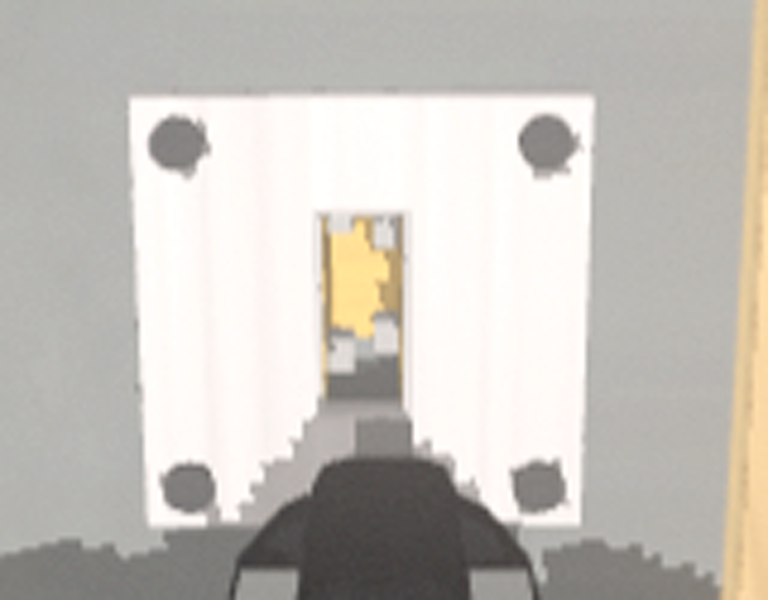

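The blade tip is at crop x 356–412 with its end at y 418. The slot opening spans x 322–404 and y 212–399, so the blade sits about 4 mm right (+y tool) of the slot axis.

Run:
```python
from h import *
c=load('wrist3');o=np.load('/tmp/o3.npy',allow_pickle=True).item();T=rot(o['tool_rot']);e=np.array(o['eef_pos'])
cv=lambda p:(np.array(p,float)+.5)/4.8-.5+[200,150]
tl=lambda P:((P-e)@T*1e3).round(2)
s=plane(c,cv([[363,212],[364,399],[322,305],[404,305],[130,96],[595,96],[581,526],[148,526]]),.097)
print('slot ends/sides in tool',tl(s).tolist()); print('slot c',tl((s[0]+s[1])/2),tl((s[2]+s[3])/2),'plate c',tl(s[4:].mean(0)),s[4:].mean(0))
d=s[4]-s[7];print('plate yaw L',np.degrees(np.arctan2(-d[1],-d[0])));d=s[5]-s[6];print('R',np.degrees(np.arctan2(-d[1],-d[0])))
t=plane(c,cv([[384,418],[356,430],[412,430]]),e[2]-.0408);print('tip',tl(t).tolist())
gs=c['image'].astype(int).sum(2)//3
for v in (238,240,242): print(v,gs[v,266:296].tolist())
print(T[:,2], c['eye'])
```

```text
slot ends/sides in tool [[29.12, -0.96, 50.78], [7.49, -0.94, 50.77], [18.54, -5.55, 50.77], [18.52, 3.54, 50.78], [41.97, -25.92, 50.73], [41.88, 24.01, 50.82], [-8.14, 24.07, 50.81], [-8.0, -25.94, 50.73]]
slot c [18.3  -0.95 50.77] [18.53 -1.   50.77] plate c [16.93 -0.94 50.77] [ 0.56755058 -0.08742216  0.097     ]
plate yaw L 75.2293799915255
R 75.33411381008506
tip [[8.83, 1.28, 40.8], [7.47, -1.73, 40.8], [7.45, 4.29, 40.81]]
238 [153, 153, 152, 152, 151, 150, 152, 151, 114, 115, 114, 115, 113, 113, 115, 114, 114, 115, 114, 115, 207, 207, 208, 208, 210, 210, 210, 209, 209, 209]
240 [154, 154, 153, 153, 152, 152, 153, 153, 112, 115, 114, 111, 114, 113, 113, 114, 113, 114, 115, 115, 207, 207, 208, 208, 209, 210, 210, 208, 209, 210]
242 [154, 153, 153, 153, 150, 150, 152, 155, 112, 113, 114, 113, 112, 113, 114, 113, 113, 114, 113, 114, 182, 182, 151, 151, 209, 209, 209, 209, 209, 209]
[-1.73508626e-03  2.87736532e-04 -9.99998453e-01] [ 0.55161962 -0.14309564  0.28844843]
```

Run:
```python
from h import *
o=bot.get_obs();c=snap('wrist','wrist4');T=rot(o['tool_rot']);e=np.array(o['eef_pos']);np.save('/tmp/o4.npy',o,allow_pickle=True)
print(e,np.degrees(np.arctan2(T[1,0],T[0,0])))
tl=lambda P:((P-e)@T*1e3).round(2)
gs=c['image'].astype(int).sum(2)//3
print([gs[v,276:284].mean().round() for v in range(226,252)])
for v in (240,256,262,268): print(v,gs[v,236:324].tolist())
print(gs[192:197,270:282].tolist())
g=cv2.Sobel(gs.astype(float),cv2.CV_64F,1,0,ksize=3)
for v in (205,212,219): print('slot cols',262+np.argmin(g[v,262:270]),280+np.argmax(g[v,280:290]))
print(gs[212,262:290].tolist())
```

```text
[ 0.57103359 -0.07082574  0.1477726 ] -104.74454465489781
[np.float64(107.0), np.float64(105.0), np.float64(105.0), np.float64(102.0), np.float64(101.0), np.float64(100.0), np.float64(117.0), np.float64(134.0), np.float64(140.0), np.float64(151.0), np.float64(149.0), np.float64(128.0), np.float64(114.0), np.float64(114.0), np.float64(114.0), np.float64(114.0), np.float64(113.0), np.float64(113.0), np.float64(105.0), np.float64(84.0), np.float64(67.0), np.float64(67.0), np.float64(67.0), np.float64(66.0), np.float64(65.0), np.float64(65.0)]
240 [210, 209, 209, 211, 210, 210, 210, 209, 208, 206, 205, 205, 207, 209, 209, 211, 210, 210, 207, 207, 205, 204, 204, 206, 207, 208, 150, 151, 149, 151, 150, 153, 152, 155, 155, 153, 153, 152, 114, 112, 114, 113, 114, 114, 114, 113, 112, 114, 115, 121, 209, 208, 207, 207, 183, 184, 209, 210, 210, 209, 210, 209, 210, 210, 209, 208, 206, 208, 210, 210, 209, 209, 208, 207, 208, 210, 209, 210, 209, 209, 209, 209, 209, 208, 207, 209, 208, 149]
256 [210, 208, 208, 200, 189, 143, 141, 140, 177, 204, 202, 203, 205, 207, 208, 210, 155, 150, 149, 148, 146,
[... 870 characters left out ...]
, 56, 53, 54, 56, 55, 57, 53, 56, 55, 58, 56, 54, 55, 56, 58, 55, 57, 55, 66, 82, 82, 82, 83, 82, 80, 83, 82, 84, 84, 83, 85, 63, 122, 104, 105, 106, 106, 105, 105, 105, 105, 105, 105, 106, 105]
[[211, 209, 209, 207, 207, 207, 207, 207, 207, 207, 207, 208], [183, 183, 181, 196, 196, 197, 197, 196, 195, 196, 196, 195], [169, 168, 169, 188, 187, 167, 167, 166, 166, 167, 166, 167], [184, 183, 184, 185, 184, 132, 130, 131, 130, 148, 166, 166], [184, 184, 184, 183, 184, 162, 159, 131, 131, 159, 184, 184]]
slot cols 269 285
slot cols 269 285
slot cols 269 285
[211, 209, 210, 211, 210, 201, 194, 139, 115, 176, 177, 177, 175, 176, 176, 175, 177, 176, 175, 131, 131, 132, 121, 143, 186, 193, 210, 209]
```

Run:
```python
from h import *
c=load('wrist4');o=np.load('/tmp/o4.npy',allow_pickle=True).item();T=rot(o['tool_rot']);e=np.array(o['eef_pos'])
tl=lambda P:((P-e)@T*1e3)
for z in (10.8,9.8,8):
  P=tl(plane(c,[[257.8,256],[301.8,256],[252.2,262],[307.2,262]],e[2]-z/1e3))
  for a,b in ((0,1),(2,3)):
    w=(P[b,1]-P[a,1])/2; print(z,'collar centre x',round(P[a,0]-np.sqrt(max(225-w*w,0)),2),'y',((P[a,1]+P[b,1])/2).round(2),'w',w.round(2))
print('bow lower near corner',tl(plane(c,[[279.6,245]],e[2]+.0012)).round(2))
print('tip',tl(plane(c,[[279.6,236.8]],e[2]-.0408)).round(2))
print('slot',tl(plane(c,[[277.3,192.8],[277.3,212]],.097)).round(2))
```

```text
10.8 collar centre x -1.23 y 0.34 w 9.71
10.8 collar centre x -1.39 y 0.29 w 12.2
9.8 collar centre x -0.86 y 0.34 w 9.64
9.8 collar centre x -1.06 y 0.29 w 12.12
8 collar centre x -0.19 y 0.33 w 9.53
8 collar centre x -0.46 y 0.29 w 11.98
bow lower near corner [[20.06  0.24 -1.2 ]]
tip [[ 8.26  0.29 40.8 ]]
slot [[29.32 -0.89 50.78]
 [18.76 -0.92 50.77]]
```

Collar, blade and bow all agree: the key sits 1.3 mm toward −x in the tool. Shift needed: dx 18.4, dy −1.2. Moving, then easing the tip into the slot.

>>> carry_out(plan=[{"dx": 12, "dy": -1, "dz": 0, "twist": 0, "fingers": 1}, {"dx": 18.4, "dy": -1.2, "dz": 0, "twist": 0, "fingers": 1}, {"dx": 18.4, "dy": -1.2, "dz": 3, "twist": 0, "fingers": 1}, {"dx": 18.4, "dy": -1.2, "dz": 6, "twist": 0, "fingers": 1}, {"dx": 18.4, "dy": -1.2, "dz": 8, "twist": 0, "fingers": 1}])

```text
clock: 7.02
eef_pos: [0.5679, -0.0902, 0.1402]
tool_rot: [-0.61, 0.793, -0.0, 0.0]
ft_force: [0.3, 0.1, -0.2]
grip_width: 0.0111
grasp_force: 59.0
```

>>> carry_out(plan=[{"dx": 0, "dy": 0, "dz": 2, "twist": 0, "fingers": 1}, {"dx": 0, "dy": 0, "dz": 4, "twist": 0, "fingers": 1}, {"dx": 0, "dy": 0, "dz": 6, "twist": 0, "fingers": 1}, {"dx": 0, "dy": 0, "dz": 7, "twist": 0, "fingers": 1}, {"dx": 0, "dy": 0, "dz": 7, "twist": 0, "fingers": 1}])

```text
clock: 7.43
eef_pos: [0.5678, -0.0896, 0.1329]
tool_rot: [-0.61, 0.792, 0.0, -0.0]
ft_force: [0.3, 0.1, -0.7]
grip_width: 0.0112
grasp_force: 59.0
```

>>> carry_out(plan=[{"dx": 0, "dy": 0, "dz": 2, "twist": 0, "fingers": 1}, {"dx": 0, "dy": 0, "dz": 4, "twist": 0, "fingers": 1}, {"dx": 0, "dy": 0, "dz": 6, "twist": 0, "fingers": 1}, {"dx": 0, "dy": 0, "dz": 6, "twist": 0, "fingers": 1}, {"dx": 0, "dy": 0, "dz": 6, "twist": 0, "fingers": 1}])

```text
clock: 7.85
eef_pos: [0.5679, -0.0898, 0.1272]
tool_rot: [-0.61, 0.792, 0.0, -0.0]
ft_force: [-0.4, 0.2, 0.3]
grip_width: 0.0109
grasp_force: 59.2
```

>>> carry_out(plan=[{"dx": 0, "dy": 0, "dz": 1, "twist": 0, "fingers": 1}, {"dx": 0, "dy": 0, "dz": 1.5, "twist": 0, "fingers": 1}, {"dx": 0, "dy": 0, "dz": 2, "twist": 0, "fingers": 1}, {"dx": 0, "dy": 0, "dz": 2, "twist": 0, "fingers": 1}, {"dx": 0, "dy": 0, "dz": 2, "twist": 0, "fingers": 1}])

```text
clock: 8.27
eef_pos: [0.5682, -0.0898, 0.1262]
tool_rot: [-0.61, 0.792, -0.0, 0.0]
ft_force: [-1.9, 0.7, 4.2]
grip_width: 0.011
grasp_force: 59.9
```

The pin is felt at 4 N. Pressing a little more and rocking.

>>> carry_out(plan=[{"dx": 0, "dy": 0, "dz": 1.2, "twist": 6, "fingers": 1}, {"dx": 0, "dy": 0, "dz": 1.2, "twist": 8.6, "fingers": 1}, {"dx": 0, "dy": 0, "dz": 1.4, "twist": 1.6, "fingers": 1}, {"dx": 0, "dy": 0, "dz": 1.4, "twist": -5.4, "fingers": 1}, {"dx": 0, "dy": 0, "dz": 1.4, "twist": -8.6, "fingers": 1}])

```text
clock: 8.68
eef_pos: [0.5678, -0.0896, 0.1242]
tool_rot: [-0.67, 0.743, 0.0, 0.0]
ft_force: [-1.2, 1.3, 3.0]
grip_width: 0.011
grasp_force: 59.5
```

>>> carry_out(plan=[{"dx": 0, "dy": 0, "dz": 1, "twist": 7, "fingers": 1}, {"dx": 0, "dy": 0, "dz": 2, "twist": 14, "fingers": 1}, {"dx": 0, "dy": 0, "dz": 2.5, "twist": 17.2, "fingers": 1}, {"dx": 0, "dy": 0, "dz": 2.5, "twist": 12, "fingers": 1}, {"dx": 0, "dy": 0, "dz": 2.5, "twist": 8.6, "fingers": 1}])

```text
clock: 9.1
eef_pos: [0.5679, -0.0897, 0.1212]
tool_rot: [-0.612, 0.791, 0.0, -0.0]
ft_force: [-0.3, -0.3, -0.4]
grip_width: 0.0109
grasp_force: 59.1
```

Pin 1 is passed. On to pin 2.

>>> carry_out(plan=[{"dx": 0, "dy": 0, "dz": 1, "twist": 0, "fingers": 1}, {"dx": 0, "dy": 0, "dz": 2, "twist": 0, "fingers": 1}, {"dx": 0, "dy": 0, "dz": 3, "twist": 0, "fingers": 1}, {"dx": 0, "dy": 0, "dz": 3.5, "twist": 0, "fingers": 1}, {"dx": 0, "dy": 0, "dz": 3.5, "twist": 0, "fingers": 1}])

```text
clock: 9.52
eef_pos: [0.5681, -0.0898, 0.1192]
tool_rot: [-0.609, 0.793, -0.0, 0.0]
ft_force: [-3.3, 1.1, 8.6]
grip_width: 0.0112
grasp_force: 60.4
```

>>> carry_out(plan=[{"dx": 0, "dy": 0, "dz": 0, "twist": 6, "fingers": 1}, {"dx": 0, "dy": 0, "dz": 0, "twist": 8.6, "fingers": 1}, {"dx": 0, "dy": 0, "dz": 0.3, "twist": 1.6, "fingers": 1}, {"dx": 0, "dy": 0, "dz": 0.5, "twist": -5.4, "fingers": 1}, {"dx": 0, "dy": 0, "dz": 0.5, "twist": -8.6, "fingers": 1}])

```text
clock: 9.93
eef_pos: [0.5678, -0.0897, 0.1179]
tool_rot: [-0.669, 0.743, 0.0, 0.0]
ft_force: [-2.1, 0.5, 4.6]
grip_width: 0.0109
grasp_force: 59.8
```

>>> carry_out(plan=[{"dx": 0, "dy": 0, "dz": 0.5, "twist": 7, "fingers": 1}, {"dx": 0, "dy": 0, "dz": 1, "twist": 14, "fingers": 1}, {"dx": 0, "dy": 0, "dz": 1.2, "twist": 17.2, "fingers": 1}, {"dx": 0, "dy": 0, "dz": 1.2, "twist": 12, "fingers": 1}, {"dx": 0, "dy": 0, "dz": 1.2, "twist": 8.6, "fingers": 1}])

```text
clock: 10.35
eef_pos: [0.5681, -0.0898, 0.1163]
tool_rot: [-0.611, 0.792, -0.0, 0.0]
ft_force: [-0.6, 0.2, 0.9]
grip_width: 0.0111
grasp_force: 59.3
```

>>> carry_out(plan=[{"dx": 0, "dy": 0, "dz": 1.5, "twist": 0, "fingers": 1}, {"dx": 0, "dy": 0, "dz": 3, "twist": 0, "fingers": 1}, {"dx": 0, "dy": 0, "dz": 4.5, "twist": 0, "fingers": 1}, {"dx": 0, "dy": 0, "dz": 6, "twist": 0, "fingers": 1}, {"dx": 0, "dy": 0, "dz": 6, "twist": 0, "fingers": 1}])

```text
clock: 10.77
eef_pos: [0.5681, -0.0898, 0.1099]
tool_rot: [-0.61, 0.793, -0.0, 0.0]
ft_force: [-0.5, -0.0, 2.9]
grip_width: 0.0112
grasp_force: 59.6
```

>>> carry_out(plan=[{"dx": 0, "dy": 0, "dz": 1, "twist": 0, "fingers": 1}, {"dx": 0, "dy": 0, "dz": 2, "twist": 0, "fingers": 1}, {"dx": 0, "dy": 0, "dz": 3, "twist": 0, "fingers": 1}, {"dx": 0, "dy": 0, "dz": 4, "twist": 0, "fingers": 1}, {"dx": 0, "dy": 0, "dz": 4, "twist": 0, "fingers": 1}])

```text
clock: 11.18
eef_pos: [0.5681, -0.0899, 0.1077]
tool_rot: [-0.61, 0.792, -0.0, 0.0]
ft_force: [-3.6, 1.2, 11.0]
grip_width: 0.0112
grasp_force: 60.9
```

>>> carry_out(plan=[{"dx": 0, "dy": 0, "dz": 1, "twist": 3, "fingers": 1}, {"dx": 0, "dy": 0, "dz": 1.5, "twist": 5, "fingers": 1}, {"dx": 0, "dy": 0, "dz": 1.5, "twist": -2, "fingers": 1}, {"dx": 0, "dy": 0, "dz": 1.5, "twist": -5, "fingers": 1}, {"dx": 0, "dy": 0, "dz": 1.5, "twist": 0, "fingers": 1}])

```text
clock: 11.6
eef_pos: [0.5686, -0.09, 0.1077]
tool_rot: [-0.61, 0.792, -0.001, 0.001]
ft_force: [-4.7, 1.4, 17.2]
grip_width: 0.0111
grasp_force: 61.6
```

Run:
```python
from h import *
o=bot.get_obs();c=snap('wrist','wrist5');D=snap('side','side5')
print({k:np.round(o[k],4).tolist() for k in('clock','eef_pos','tool_rot','ft_force','ft_torque','joint_pos')})
a=cv2.resize(cv2.imread('pics/wrist5.png')[180:300,200:360],(400,300),interpolation=cv2.INTER_CUBIC)
b=cv2.resize(cv2.imread('pics/side5.png')[235:310,225:325],(400,300),interpolation=cv2.INTER_CUBIC)
cv2.imwrite('pics/c5.png',np.hstack([a,b]))
```

```text
{'clock': 11.6, 'eef_pos': [0.5686, -0.09, 0.1077], 'tool_rot': [-0.6102, 0.7923, -0.0012, 0.001], 'ft_force': [-4.7138, 1.3595, 17.1892], 'ft_torque': [0.208, 1.1052, 0.1301], 'joint_pos': [-0.1569, 0.4651, -0.0016, 1.1009, -0.0001, -1.4695]}
```

View pics/c5.png

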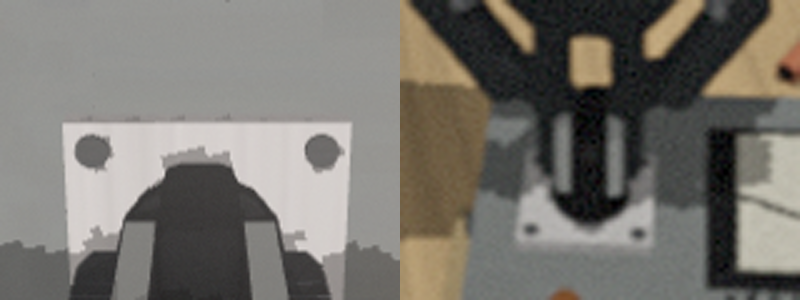

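The collar sits flat on the plate and the stop is rigid at z 0.1077, so the key is home. Easing the push and turning clockwise, with a small compensation for the 1 mm grip offset.

>>> carry_out(plan=[{"dx": 0, "dy": 0.1, "dz": -1.5, "twist": 6, "fingers": 1}, {"dx": 0, "dy": 0.2, "dz": -2, "twist": 12, "fingers": 1}, {"dx": 0, "dy": 0.3, "dz": -2, "twist": 18, "fingers": 1}, {"dx": -0.1, "dy": 0.4, "dz": -2, "twist": 24, "fingers": 1}, {"dx": -0.1, "dy": 0.5, "dz": -2, "twist": 30, "fingers": 1}])

```text
clock: 12.12
eef_pos: [0.5671, -0.089, 0.1077]
tool_rot: [-0.382, 0.924, 0.0, 0.0]
ft_force: [-4.6, 1.4, 9.8]
grip_width: 0.011
grasp_force: 60.6
```

```bash
cat > st.py <<'E'
from h import *
o=bot.get_obs();T=rot(o['tool_rot'])
print({k:np.round(o[k],4).tolist() for k in('clock','eef_pos','ft_force','ft_torque','grip_width','grasp_force')},'yaw',np.degrees(np.arctan2(T[1,0],T[0,0])),'f tool',(T.T@o['ft_force']).round(1),'j6',o['joint_pos'][5])
E
python3 st.py
```

```text
{'clock': 12.1167, 'eef_pos': [0.5671, -0.089, 0.1077], 'ft_force': [-4.5822, 1.4048, 9.8101], 'ft_torque': [0.4552, 1.0033, 0.1686], 'grip_width': 0.011, 'grasp_force': 60.6316} yaw -135.0762153471853 f tool [ 2.2  4.2 -9.8] j6 -0.9402041348292216
```

>>> carry_out(plan=[{"dx": 0, "dy": 0.1, "dz": 0, "twist": 6, "fingers": 1}, {"dx": 0, "dy": 0.2, "dz": 0, "twist": 12, "fingers": 1}, {"dx": 0, "dy": 0.3, "dz": 0, "twist": 18, "fingers": 1}, {"dx": -0.1, "dy": 0.4, "dz": 0, "twist": 24, "fingers": 1}, {"dx": -0.1, "dy": 0.5, "dz": 0, "twist": 30, "fingers": 1}])

```text
clock: 12.53
eef_pos: [0.5667, -0.0884, 0.1077]
tool_rot: [-0.13, 0.992, 0.001, -0.0]
ft_force: [-4.0, 2.6, 11.2]
grip_width: 0.0111
grasp_force: 60.7
```

>>> carry_out(plan=[{"dx": 0, "dy": 0.1, "dz": 0, "twist": 6, "fingers": 1}, {"dx": 0, "dy": 0.2, "dz": 0, "twist": 12, "fingers": 1}, {"dx": 0, "dy": 0.3, "dz": 0, "twist": 18, "fingers": 1}, {"dx": -0.1, "dy": 0.4, "dz": 0, "twist": 24, "fingers": 1}, {"dx": -0.1, "dy": 0.5, "dz": 0, "twist": 30, "fingers": 1}])

```text
clock: 12.95
eef_pos: [0.5666, -0.0876, 0.1078]
tool_rot: [0.131, 0.991, 0.001, -0.0]
ft_force: [-4.3, 3.2, 10.1]
grip_width: 0.0111
grasp_force: 60.7
```

```bash
python3 st.py
```

```text
{'clock': 12.95, 'eef_pos': [0.5666, -0.0876, 0.1078], 'ft_force': [-4.3361, 3.1922, 10.14], 'ft_torque': [0.6409, 0.9793, 0.2207], 'grip_width': 0.0111, 'grasp_force': 60.7168} yaw 164.95106552779228 f tool [  5.    2.  -10.1] j6 0.10836725416360174
```

>>> carry_out(plan=[{"dx": 0, "dy": 0, "dz": 0, "twist": 4, "fingers": 1}, {"dx": 0, "dy": 0.1, "dz": 0, "twist": 7, "fingers": 1}, {"dx": 0, "dy": 0.1, "dz": 0, "twist": 9, "fingers": 1}, {"dx": 0, "dy": 0.1, "dz": 0, "twist": 11, "fingers": 1}, {"dx": 0, "dy": 0.1, "dz": 0, "twist": 11, "fingers": 1}])

```text
clock: 13.37
eef_pos: [0.5667, -0.0874, 0.1078]
tool_rot: [0.223, 0.975, 0.001, -0.0]
ft_force: [-4.6, 2.8, 10.9]
grip_width: 0.011
grasp_force: 60.8
```

```bash
python3 st.py
```

```text
{'clock': 13.3667, 'eef_pos': [0.5667, -0.0874, 0.1078], 'ft_force': [-4.6211, 2.8086, 10.8876], 'ft_torque': [0.6284, 0.9409, 0.3745], 'grip_width': 0.011, 'grasp_force': 60.7532} yaw 154.21445632028932 f tool [  5.4   0.5 -10.9] j6 0.29606471421719865
```

>>> carry_out(plan=[{"dx": 0, "dy": 0, "dz": 0, "twist": 1, "fingers": 1}, {"dx": 0, "dy": 0, "dz": 0, "twist": 2, "fingers": 1}, {"dx": 0, "dy": 0, "dz": 0, "twist": 2, "fingers": 1}, {"dx": 0, "dy": 0, "dz": 0, "twist": 2, "fingers": 1}, {"dx": 0, "dy": 0, "dz": 0, "twist": 2, "fingers": 1}])

```text
clock: 13.78
eef_pos: [0.5667, -0.0874, 0.1078]
tool_rot: [0.239, 0.971, 0.001, -0.0]
ft_force: [-4.0, 3.2, 11.3]
grip_width: 0.0111
grasp_force: 61.2
```

```bash
python3 st.py
python3 - <<'E'
from h import *
snap('wrist','wrist6');snap('side','side6')
a=cv2.resize(cv2.imread('pics/wrist6.png')[180:330,180:380],(400,300),interpolation=cv2.INTER_CUBIC)
b=cv2.resize(cv2.imread('pics/side6.png')[235:310,225:325],(400,300),interpolation=cv2.INTER_CUBIC)
cv2.imwrite('pics/c6.png',np.hstack([a,b]))
E
```

```text
{'clock': 13.7833, 'eef_pos': [0.5667, -0.0874, 0.1078], 'ft_force': [-3.9504, 3.2482, 11.2898], 'ft_torque': [0.603, 0.9761, 0.7495], 'grip_width': 0.0111, 'grasp_force': 61.244} yaw 152.33666698459893 f tool [  5.    1.1 -11.3] j6 0.3290033652663723
```

View pics/c6.png

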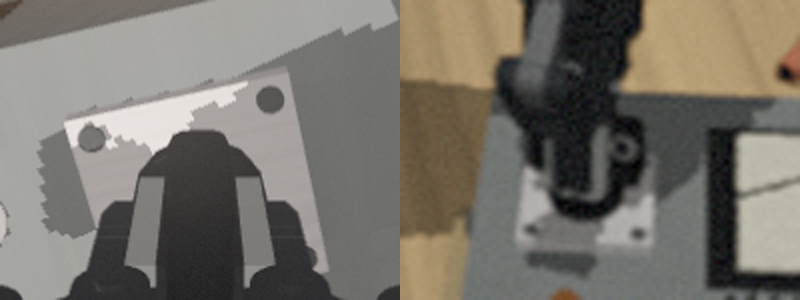

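The torque rose from 0.37 to 0.75 N m over the last 2°, so the key is hard against the stop. The picture shows the collar still flat on the plate, the bow square in the pads and the ring eyelet turned to the side. Handing in.

```bash
python3 -c "
from workcell import job_done
print(job_done())"
```

```text
the job is handed in; nothing more can be done
None
```

The key is fully home in the tester's switch, turned a quarter turn clockwise to the stop and still gripped there; I handed the job in at about 14 s, without touching the other tools.

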